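# Unlock the cash box on the burger line

## Task

The shift's float is in the low grey steel cash box with the two black dials. Seen from its latch side, which faces the robot, turn the left dial to four dots and the right dial to two dots, so that the spring latch frees itself, then let go of the dials.

Things in the scene. Friction and masses are not known exactly. Their poses are not given: they have to be found in the camera images.
- cash_box: low grey steel cash box, 246 x 326 mm, lid top 90 mm above the worktop, fixed. Origin: centre of its underside; x to its far side, y to its left. Two dials with upright axes at x 0, y +75 mm (left) and y -75 mm (right), each with 1 to 5 black dots on a white plate in an arc around its far side. Latch tongue midway at the front edge (-x), under a dark staple 106 mm high.
- left_dial (a joint): black dial, diameter 52 mm, with a finger bar (44 long, 14 thick, from 104 to 140 mm above the worktop) to pinch and turn; the white line on half of it is the pointer. Value in rad, clockwise from above: 0 points to the box's +x, three dots; 1 to 5 dots at -1.396, -0.698, 0, 0.698, 1.396; bar's world yaw = box yaw minus value. Stops at 1.48 either way; light friction, stays put.
- right_dial (a joint): the same kind of dial on the box's right (-y), same sizes and meaning: clockwise positive, 0 at three dots (+x of the box), 0.698 rad per mark, so two dots at -0.698 (the left dial's four dots at +0.698). Left starts between -0.75 and 0.25, right between -0.25 and 0.75.
- latch (a joint): spring latch, a steel tongue 50 mm wide on the lid's front edge. Value in m: 0 locked, tip under the staple; 0.020 free, sprung back towards the dials. Both dials block it and it needs no touch: once both stand within 10 degrees of their code marks a 3 N spring drives it back, and it then keeps the dials there.

How it is judged:
At the end, for the whole second after the job is handed in: The latch has sprung back by more than 15 mm, clear of its staple, the left dial stands at four dots and the right dial at two dots (each within 17 degrees), and the dials are let go (value of joint latch above 0.015 m and value of joint left_dial between 0.4 and 1 rad and value of joint right_dial between -1 and -0.4 rad); the robot touches nothing.
It also fails if it takes over 50 s, if anything falls off the work surface, if the arm or the gripper's body presses on something with over 40 N, if the wrist force passes 120 N, or if a joint passes its speed limit or range.

## Robot

A 6-joint arm with a two-finger parallel gripper is mounted at the origin on the work surface. World frame = base frame: x ahead of the robot, y to its left, z up, the work surface at z = 0. Lengths are in m, angles in rad, forces in N, time in s.
With the tool pointing down it reaches from about 0.35 to 0.875 m from the base axis. Payload 4.2 kg.
Tool frame: the origin (TCP) lies at the very end of the fingers, on their centre line; the grasp point (between the pads) lies 19 mm behind it; x points along the fingers, y is the direction in which the jaws open and shut, and the axes are right-handed (so a half turn about x gives the same grasp; the last joint's range is limited). The gripper opens to 87 mm and grips with 3 to 60 N. Pads are 19 mm wide; open, the fingers measure 117 mm over their backs; the gripper's body (75 mm by 190 mm) begins 51 mm behind the grasp point.
Start: joints at [1.606, 0.385, 0.008, 0, -1.194, -0.259], TCP at [0.139, 0.609, 0.223] pointing down, gripper open.
Joint ranges: [-3.14, 3.14], [-1.21, 2.06], [-1.07, 1.41], [-3.16, 2.05], [-2.99, -0.16], [-3.1, 3.1]. Speed limits (rad/s): [2.79, 2.79, 3.14, 3.14, 3.14, 3.14].

## Interface

Orientations are given as a unit quaternion [w, x, y, z].
In Python, from rig import sensors, eyes, hand_in gives the robot as it stands.
- The arm moves only by the tool move_arm, never from a script. Its argument "plan" is a list of rows, each an object of numbers: "hand": the finger opening in cm, from 0 to 8.7; "dx", "dy", "dz": the shift along the tool's x, y, z in cm; "ax", "ay", "az": the turn, a rotation vector about the tool's x, y, z in rad. A call has 1 to 5 rows; each row is the pose to reach, as a shift and turn from the pose commanded when the call began, along the tool's axes at that moment; what a row does not reach only later rows make up. A row lasts 1/12 s, in which the tool goes at most 41.7 mm and 7.16 degrees, less where a joint would pass 70% of its speed; a pose out of reach is approached as far as the arm can. A call with a gripper value outside its range is refused whole. The fingers move at their own pace and stop on an object; the grip force is fixed at half the most. Time passes only in rows, so rows that repeat a pose let the fingers close. It gives the time, the measured TCP pose, the force and the opening at its end, in the units of the state.
- sensors.sense(): the state, without advancing time (a new reading comes with each control period).
- eyes.capture(name): name is "scene" or "top" or "wrist"; returns (picture, depth): 420x560x3 uint8, red, green, blue; 420x560 float32, m along the optical axis (not along the pixel's ray), 0 where there is no reading.
- eyes.get_calibration(name): a dict with "vertical_fov" (degrees; the focal length in pixels is half the picture's height over the tangent of half this angle, whatever the lens; pixels are square), "cx", "cy" (the principal point, pixels), "distortion" ([k1, k2, p1, p2, k3] as OpenCV has them; the pictures are not rectified), "pose" (4x4, takes a point from camera to world coordinates); the wrist camera has in their place "hand_eye" (4x4, takes a point from camera to tool coordinates, whose origin is the TCP and whose axes are the tool frame's). Camera axes: x right, y down, z forward; pixel columns grow to the right and rows downward; lengths in m; the calibration is good to about 2 mm. A picture is of the moment at which its call begins: read the wrist's pose just before it. get_calibration takes no time and is no camera call.
- hand_in(): hands the job in, once; it reports no verdict.
The state is a dict: "clock": time; "joint_pos": joint angles; "joint_velocities": joint speeds; "effort": joint torques, N m; "position": TCP position; "eef_rot": TCP orientation; "ft_force": force on the tool from outside, world axes, zero at the start; "wrist_torque": the same for the moment, N m; "width": finger opening in m.
Only numpy, scipy, OpenCV 4.12 (cv2) and the standard library are available. Lean on these libraries where they do the work, as an engineer would, in place of code of your own. Each camera call takes 0.05 s, during which the arm holds its last target. There are 200 camera calls.

## Working session

There is one attempt and no reset: what is moved stays moved. The work goes in short steps, Python scripts to look and compute and a tool call to move; the robot and the scene stay as the last step left them, time stands still between calls to the robot, and variables do not carry over. Pictures are saved under pics/ and viewed, about 8 in all and at most 12, crops included, and the job is handed in when it is done.

Besides the shell and the picture viewer there is one more tool, called by a JSON object that holds its "api" and its "payload". move_arm: Moves the arm, as the interface text tells. Its arguments: {"type":"object","properties":{"plan":{"type":"array"}},"required":["plan"]}

```bash
mkdir -p pics; python3 - <<'E'
from rig import sensors, eyes
import cv2,numpy as np
s=sensors.sense(); print(s['clock'],s['position'],s['eef_rot'],s['width'])
for n in ['top','scene']:
    p,d=eyes.capture(n); cv2.imwrite(f'pics/{n}0.png',p[:,:,::-1]); np.save(f'pics/{n}0.npy',d)
    print(n,{k:np.round(v,4).tolist() for k,v in eyes.get_calibration(n).items()})
print(eyes.get_calibration('wrist'))
E
```

```text
0.0 [0.13857201 0.60880627 0.22144587] [ 0.07827177 -0.70261428  0.07983537  0.70273254] 0.08694667818455881
top {'vertical_fov': 48.9527, 'cx': 285.6855, 'cy': 204.1403, 'distortion': [-0.0057, 0.0, 0.0, 0.0, 0.0], 'pose': [[0.0189, -0.9838, 0.1785, 0.4417], [-0.9998, -0.0186, 0.0033, 0.0369], [0.0001, -0.1785, -0.9839, 0.76], [0.0, 0.0, 0.0, 1.0]]}
scene {'vertical_fov': 45.8073, 'cx': 275.8105, 'cy': 208.4103, 'distortion': [0.0128, 0.0, 0.0, 0.0, 0.0], 'pose': [[0.8854, 0.3739, -0.2762, 0.7708], [0.4647, -0.6978, 0.5451, -0.308], [0.0111, -0.611, -0.7916, 0.6231], [0.0, 0.0, 0.0, 1.0]]}
{'vertical_fov': 62.01282723139915, 'cx': 281.30457759265647, 'cy': 210.52861913729862, 'distortion': array([-0.01322597,  0.        ,  0.        ,  0.        ,  0.        ]), 'hand_eye': array([[-1.06389229e-04, -3.03713606e-01,  9.52763367e-01,
        -1.61344626e-01],
       [ 9.99999773e-01, -6.66397944e-04, -1.00764703e-04,
        -3.51927937e-04],
       [ 6.65523160e-04,  9.52763140e-01,  3.03713608e-01,
        -8.41444989e-02],
       [ 0.00000000e+00,  0.00000000e+00,  0.00000000e+00,
         1.00000000e+00]])}
```

View pics/top0.png

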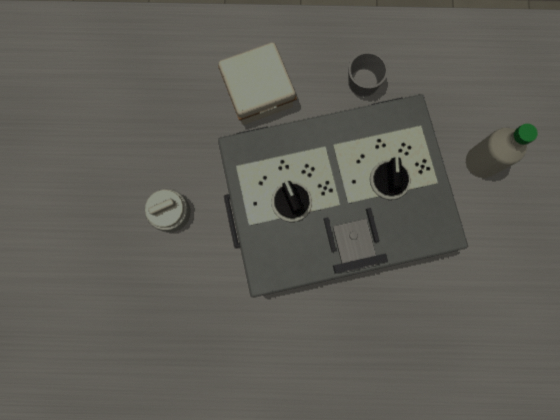

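```bash
cat > h.py <<'E'
import numpy as np,cv2
from rig import sensors,eyes
from scipy.spatial.transform import Rotation as R
def cloud(d,c,T):
    f=d.shape[0]/2/np.tan(np.radians(c['vertical_fov'])/2)
    K=np.array([[f,0,c['cx']],[0,f,c['cy']],[0,0,1]])
    u,v=np.meshgrid(np.arange(d.shape[1]),np.arange(d.shape[0]))
    n=cv2.undistortPoints(np.stack([u,v],-1).reshape(-1,1,2).astype(float),K,c['distortion']).reshape(*d.shape,2)
    P=np.dstack([n,np.ones(d.shape)])*d[...,None]
    return P@T[:3,:3].T+T[:3,3]
def tool():
    s=sensors.sense(); q=s['eef_rot']; M=np.eye(4); M[:3,:3]=R.from_quat(np.r_[q[1:],q[0]]).as_matrix(); M[:3,3]=s['position']; return M,s
E
python3 - <<'E'
from h import *
c=eyes.get_calibration('top'); d=np.load('pics/top0.npy'); P=cloud(d,c,np.array(c['pose']))
z=P[...,2]
m=((z>.125)&(z<.15)).astype(np.uint8)
n,l,st,ce=cv2.connectedComponentsWithStats(m)
for i in range(1,n):
    if st[i,4]>30:
        q=P[l==i]; w=q[:,:2]-q[:,:2].mean(0); e=np.linalg.svd(w,full_matrices=False)[2][0]
        r=cv2.minAreaRect((q[:,:2]*1000).astype(np.float32))
        print(st[i],ce[i],q.mean(0),'axis deg',np.degrees(np.arctan2(e[1],e[0])),r)
lid=((z>.083)&(z<.097)).astype(np.uint8)
n,l,st,ce=cv2.connectedComponentsWithStats(lid); i=1+np.argmax(st[1:,4])
print('lid',cv2.minAreaRect((P[l==i][:,:2]*1000).astype(np.float32)))
for u,v in [(292,201),(391,180),(287,184),(397,160),(255,203),(263,180),(283,165),(309,170),(325,188),(354,182),(360,158),(380,144),(405,149),(423,166)]: print(u,v,P[v,u].round(4))
M,s=tool(); print(M.round(3))
im=cv2.imread('pics/top0.png')[120:300,210:470]; cv2.imwrite('pics/c1.png',cv2.resize(im,None,fx=3,fy=3,interpolation=cv2.INTER_CUBIC)*1)
E
```

```text
[510 127  20  21 154] [516.72077922 139.46753247] [ 0.65316064 -0.28447585  0.13831414] axis deg -148.6775356271728 ((654.3975830078125, -286.114501953125), (26.786264419555664, 12.01254653930664), 33.413631439208984)
[389 157  14  33 376] [395.56117021 173.32446809] [ 0.60113609 -0.1128889   0.13720882] axis deg -177.46014813249462 ((602.881103515625, -114.24046325683594), (44.781455993652344, 14.62706470489502), 2.070347309112549)
[282 181  20  33 342] [291.36842105 196.48538012] [0.56543233 0.03132066 0.13797194] axis deg -156.217304933176 ((566.8987426757812, 31.334945678710938), (45.059486389160156, 14.251860618591309), 23.744022369384766)
lid ((585.0330200195312, -41.81512451171875), (246.61239624023438, 326.7149658203125), 13.829854011535645)
292 201 [0.5591 0.0303 0.1381]
391 180 [ 0.5932 -0.108   0.1301]
287 184 [0.5825 0.0376 0.1398]
397 160 [ 0.6194 -0.1146  0.1404]
255 203 [0.5637 0.0842 0.0924]
263 180 [0.5993 0.0736 0.0896]
283 165 [0.6229 0.0442 0.0899]
309 170 [0.6156 0.0052 0.0909]
325 188 [ 0.5884 -0.0187  0.0917]
354 182 [ 0.5983 -0.0618  0.0917]
360 158 [ 0.6363 -0.0716  0.0884]
380 144 [ 0.6587 -0.102   0.089 ]
405 149 [ 0.651  -0.1392  0.0909]
423 166 [ 0.6253 -0.1657  0.0899]
[[-0.    -0.222 -0.975  0.139]
 [-0.002 -0.975  0.222  0.609]
 [-1.     0.002 -0.     0.222]
 [ 0.     0.     0.     1.   ]]
```

View pics/c1.png

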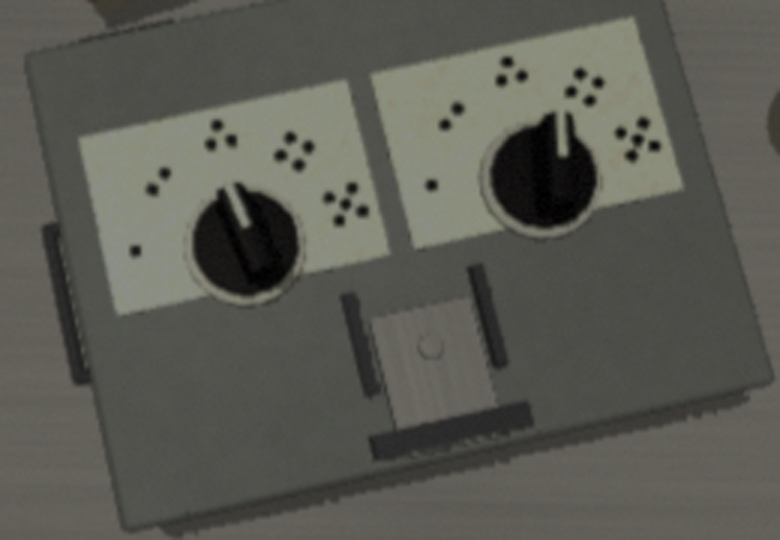

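```bash
cat >> h.py <<'E'
def go(x,y,z,bar):
    M,s=tool(); a=np.radians(bar+90); ty=np.array([np.cos(a),np.sin(a),0]); tx=np.array([0,0,-1.])
    G=np.c_[tx,ty,np.cross(tx,ty)]
    print('clock',s['clock'],'w',s['width'],'F',s['ft_force'].round(1),'j',s['joint_pos'].round(2),'pos',M[:3,3].round(4))
    print('d cm',(M[:3,:3].T@(np.array([x,y,z])-M[:3,3])*100).round(2),'rot',R.from_matrix(M[:3,:3].T@G).as_rotvec().round(4))
E
python3 -c "
from h import *
go(.567,.031,.22,23.7)"
```

```text
clock 0.1 w 0.08706869763187544 F [ 0.1 -0.5 -0.1] j [ 1.61  0.39  0.01 -0.   -1.19 -0.26] pos [0.1386 0.6089 0.2216]
d cm [  0.26  46.83 -54.61] rot [ 2.504e+00 -2.500e-03 -6.000e-04]
```

{"api": "move_arm", "payload": {"plan": [{"hand":8.7,"dx":0.2,"dy":46.8,"dz":-54.6,"ax":2.5},{"hand":8.7,"dx":0.2,"dy":46.8,"dz":-54.6,"ax":2.5},{"hand":8.7,"dx":0.2,"dy":46.8,"dz":-54.6,"ax":2.5},{"hand":8.7,"dx":0.2,"dy":46.8,"dz":-54.6,"ax":2.5},{"hand":8.7,"dx":0.2,"dy":46.8,"dz":-54.6,"ax":2.5}]}}

```text
invalid input at $.plan[0]: expected keys hand, dx, dy, dz, ax, ay, az
```

```bash
python3 -c "
from h import *
go(.567,.031,.22,23.7)"
```

```text
clock 0.1 w 0.08706869763187544 F [ 0.1 -0.5 -0.1] j [ 1.61  0.39  0.01 -0.   -1.19 -0.26] pos [0.1386 0.6089 0.2216]
d cm [  0.26  46.83 -54.61] rot [ 2.504e+00 -2.500e-03 -6.000e-04]
```

{"api": "move_arm", "payload": {"plan": [{"hand":8.7,"dx":0.2,"dy":46.8,"dz":-54.6,"ax":2.5,"ay":0,"az":0},{"hand":8.7,"dx":0.2,"dy":46.8,"dz":-54.6,"ax":2.5,"ay":0,"az":0},{"hand":8.7,"dx":0.2,"dy":46.8,"dz":-54.6,"ax":2.5,"ay":0,"az":0},{"hand":8.7,"dx":0.2,"dy":46.8,"dz":-54.6,"ax":2.5,"ay":0,"az":0},{"hand":8.7,"dx":0.2,"dy":46.8,"dz":-54.6,"ax":2.5,"ay":0,"az":0}]}}

```text
clock: 0.52
position: [0.2634, 0.4401, 0.2215]
eef_rot: [-0.293, 0.644, -0.293, -0.644]
ft_force: [0.7, -0.5, -0.1]
width: 0.0872
```

```bash
python3 -c "
from h import *
go(.567,.031,.22,23.7)"
```

```text
clock 0.5167 w 0.087174173877233 F [ 0.7 -0.5 -0.1] j [ 1.35  0.2  -0.26 -0.   -1.11 -0.63] pos [0.2634 0.4401 0.2215]
d cm [  0.18   3.97 -50.79] rot [ 1.8736e+00 -1.1000e-03 -1.0000e-04]
```

{"api": "move_arm", "payload": {"plan": [{"hand":8.7,"dx":0.2,"dy":4.0,"dz":-50.8,"ax":1.87,"ay":0,"az":0},{"hand":8.7,"dx":0.2,"dy":4.0,"dz":-50.8,"ax":1.87,"ay":0,"az":0},{"hand":8.7,"dx":0.2,"dy":4.0,"dz":-50.8,"ax":1.87,"ay":0,"az":0},{"hand":8.7,"dx":0.2,"dy":4.0,"dz":-50.8,"ax":1.87,"ay":0,"az":0},{"hand":8.7,"dx":0.2,"dy":4.0,"dz":-50.8,"ax":1.87,"ay":0,"az":0}]}}

```text
clock: 0.93
position: [0.3883, 0.2734, 0.2211]
eef_rot: [0.477, -0.522, 0.477, 0.522]
ft_force: [0.0, 0.5, -0.3]
width: 0.0868
```

```bash
python3 -c "
from h import *
go(.567,.031,.22,23.7)"
```

```text
clock 0.9333 w 0.08680434857997402 F [ 0.   0.5 -0.3] j [ 0.96  0.13 -0.35 -0.   -1.09 -0.87] pos [0.3883 0.2734 0.2211]
d cm [  0.11 -15.58 -25.77] rot [ 1.2484e+00 -2.0000e-04 -2.0000e-04]
```

{"api": "move_arm", "payload": {"plan": [{"hand":8.7,"dx":0.1,"dy":-15.6,"dz":-25.8,"ax":1.25,"ay":0,"az":0},{"hand":8.7,"dx":0.1,"dy":-15.6,"dz":-25.8,"ax":1.25,"ay":0,"az":0},{"hand":8.7,"dx":0.1,"dy":-15.6,"dz":-25.8,"ax":1.25,"ay":0,"az":0},{"hand":8.7,"dx":0.1,"dy":-15.6,"dz":-25.8,"ax":1.25,"ay":0,"az":0},{"hand":8.7,"dx":0.1,"dy":-15.6,"dz":-25.8,"ax":1.25,"ay":0,"az":0}]}}

```text
clock: 1.35
position: [0.513, 0.1064, 0.2203]
eef_rot: [0.614, -0.35, 0.614, 0.35]
ft_force: [1.2, 1.8, 0.2]
width: 0.087
```

```bash
python3 -c "
from h import *
go(.567,.031,.22,23.7)"
```

```text
clock 1.35 w 0.08699075861767515 F [1.2 1.8 0.2] j [ 0.51  0.21 -0.24 -0.   -1.12 -1.05] pos [0.513  0.1064 0.2203]
d cm [ 0.03 -8.49 -3.74] rot [ 6.229e-01 -3.000e-04 -3.000e-04]
```

{"api": "move_arm", "payload": {"plan": [{"hand":8.7,"dx":0,"dy":-8.5,"dz":-3.7,"ax":0.623,"ay":0,"az":0},{"hand":8.7,"dx":0,"dy":-8.5,"dz":-3.7,"ax":0.623,"ay":0,"az":0},{"hand":8.7,"dx":0,"dy":-8.5,"dz":-3.7,"ax":0.623,"ay":0,"az":0},{"hand":8.7,"dx":0,"dy":-8.5,"dz":-3.7,"ax":0.623,"ay":0,"az":0},{"hand":8.7,"dx":0,"dy":-8.5,"dz":-3.7,"ax":0.623,"ay":0,"az":0}]}}

```text
clock: 1.77
position: [0.5673, 0.0322, 0.2194]
eef_rot: [0.692, -0.144, 0.693, 0.144]
ft_force: [-0.7, -0.3, 0.2]
width: 0.0871
```

```bash
cat > w.py <<'E'
from h import *
import sys
def wrist(name,t):
    M,s=tool(); p,d=eyes.capture('wrist'); c=eyes.get_calibration('wrist')
    P=cloud(d,c,M@np.array(c['hand_eye'])); z=P[...,2]
    cv2.imwrite(f'pics/{name}.png',p[:,:,::-1])
    m=((z>.128)&(z<.148)&(d>0)).astype(np.uint8); n,l,st,ce=cv2.connectedComponentsWithStats(m)
    for i in range(1,n):
        q=P[l==i]
        if st[i,4]>200: print(st[i],q.mean(0).round(4),cv2.minAreaRect((q[:,:2]*1000).astype(np.float32)))
    if t: go(*t)
E
python3 -c "
from w import *
wrist('w1',(.567,.031,.11,23.7))"
```

```text
[  60  150   37   63 1542] [ 0.5992 -0.1123  0.1374] ((601.76171875, -114.07349395751953), (45.75945281982422, 15.086994171142578), 1.441503882408142)
[ 271  184   20   62 1122] [0.5638 0.0305 0.1386] ((565.6092529296875, 31.11201286315918), (44.532989501953125, 13.965093612670898), 23.761734008789062)
clock 1.8167 w 0.08734106801372306 F [ 0.1  0.6 -0.8] j [ 0.34  0.29 -0.14 -0.   -1.14 -1.51] pos [0.567  0.0327 0.2195]
d cm [10.95 -0.16 -0.05] rot [-0.0058 -0.0018 -0.0005]
```

View pics/w1.png

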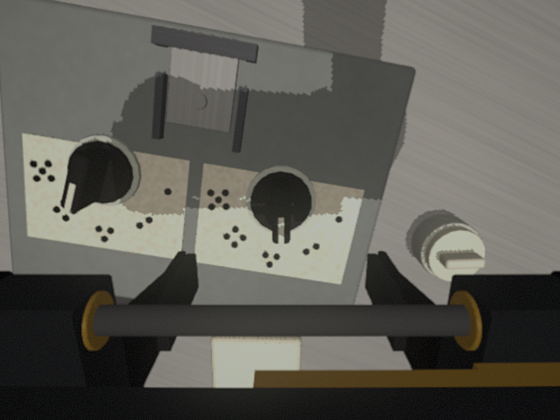

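The wrist view shows the left dial at about (281,203) between the fingers and the right dial at about (100,172); both agree with the top camera to about 1.5 mm. I'll go down now and close.

{"api": "move_arm", "payload": {"plan": [{"hand":8.7,"dx":3.6,"dy":-0.15,"dz":0,"ax":0,"ay":0,"az":0},{"hand":6,"dx":7.2,"dy":-0.15,"dz":0,"ax":0,"ay":0,"az":0},{"hand":4,"dx":10.0,"dy":-0.15,"dz":0,"ax":0,"ay":0,"az":0},{"hand":3,"dx":10.9,"dy":-0.15,"dz":0,"ax":0,"ay":0,"az":0},{"hand":2.5,"dx":10.9,"dy":-0.15,"dz":0,"ax":0,"ay":0,"az":0}]}}

```text
clock: 2.23
position: [0.5659, 0.0318, 0.1088]
eef_rot: [0.689, -0.148, 0.694, 0.148]
ft_force: [-1.0, 0.3, -0.1]
width: 0.0681
```

{"api": "move_arm", "payload": {"plan": [{"hand":1.2,"dx":0,"dy":0,"dz":0,"ax":0,"ay":0,"az":0},{"hand":1.2,"dx":0,"dy":0,"dz":0,"ax":0,"ay":0,"az":0},{"hand":1.2,"dx":0,"dy":0,"dz":0,"ax":0,"ay":0,"az":0},{"hand":1.2,"dx":0,"dy":0,"dz":0,"ax":0,"ay":0,"az":0},{"hand":1.2,"dx":0,"dy":0,"dz":0,"ax":0,"ay":0,"az":0}]}}

```text
clock: 2.65
position: [0.5683, 0.0325, 0.1127]
eef_rot: [0.692, -0.147, 0.691, 0.148]
ft_force: [-0.7, -0.7, -0.8]
width: 0.0347
```

```bash
python3 -c "
from h import *
go(.566,.031,.11,-26.2)"
```

```text
clock 2.65 w 0.03469255211509862 F [-0.7 -0.7 -0.8] j [ 0.34  0.39 -0.28  0.   -0.89 -1.49] pos [0.5683 0.0325 0.1127]
d cm [ 0.27 -0.04 -0.27] rot [ 8.774e-01  2.300e-03 -8.000e-04]
```

{"api": "move_arm", "payload": {"plan": [{"hand":1.2,"dx":0,"dy":0,"dz":0,"ax":0,"ay":0,"az":0},{"hand":1.2,"dx":0,"dy":0,"dz":0,"ax":0,"ay":0,"az":0},{"hand":1.2,"dx":0,"dy":0,"dz":0,"ax":0,"ay":0,"az":0},{"hand":1.2,"dx":0,"dy":0,"dz":0,"ax":0,"ay":0,"az":0},{"hand":1.2,"dx":0,"dy":0,"dz":0,"ax":0,"ay":0,"az":0}]}}

```text
clock: 3.07
position: [0.5679, 0.0319, 0.1116]
eef_rot: [0.692, -0.148, 0.692, 0.147]
ft_force: [0.0, -2.2, 0.7]
width: 0.0139
```

```bash
python3 -c "
from h import *
go(.566,.031,.11,-26.2)"
```

```text
clock 3.0667 w 0.01392319541203074 F [ 0.  -2.2  0.7] j [ 0.34  0.39 -0.28  0.   -0.89 -1.49] pos [0.5679 0.0319 0.1116]
d cm [ 0.16 -0.   -0.21] rot [8.771e-01 2.000e-04 6.000e-04]
```

{"api": "move_arm", "payload": {"plan": [{"hand":1.2,"dx":0,"dy":0,"dz":0,"ax":0.11,"ay":0,"az":0},{"hand":1.2,"dx":0,"dy":0,"dz":0,"ax":0.22,"ay":0,"az":0},{"hand":1.2,"dx":0,"dy":0,"dz":0,"ax":0.33,"ay":0,"az":0},{"hand":1.2,"dx":0,"dy":0,"dz":0,"ax":0.44,"ay":0,"az":0},{"hand":1.2,"dx":0,"dy":0,"dz":0,"ax":0.55,"ay":0,"az":0}]}}

```text
clock: 3.48
position: [0.5681, 0.0306, 0.1116]
eef_rot: [0.706, 0.047, 0.705, -0.049]
ft_force: [2.5, -8.3, -0.1]
width: 0.0139
```

{"api": "move_arm", "payload": {"plan": [{"hand":1.2,"dx":0,"dy":0,"dz":0,"ax":0.11,"ay":0,"az":0},{"hand":1.2,"dx":0,"dy":0,"dz":0,"ax":0.22,"ay":0,"az":0},{"hand":1.2,"dx":0,"dy":0,"dz":0,"ax":0.33,"ay":0,"az":0},{"hand":1.2,"dx":0,"dy":0,"dz":0,"ax":0.33,"ay":0,"az":0},{"hand":1.2,"dx":0,"dy":0,"dz":0,"ax":0.33,"ay":0,"az":0}]}}

```text
clock: 3.9
position: [0.5679, 0.0299, 0.1116]
eef_rot: [0.688, 0.16, 0.688, -0.163]
ft_force: [3.2, -7.8, 0.0]
width: 0.0142
```

```bash
python3 -c "
from h import *
go(.566,.031,.11,-26.2)"
```

```text
clock 3.9 w 0.014182656322215612 F [ 3.2 -7.8  0. ] j [ 0.34  0.39 -0.28  0.   -0.89 -2.37] pos [0.5679 0.0299 0.1116]
d cm [ 0.16  0.02 -0.22] rot [-0.0034  0.001   0.0033]
```

{"api": "move_arm", "payload": {"plan": [{"hand":8.7,"dx":0,"dy":0,"dz":0,"ax":0,"ay":0,"az":0},{"hand":8.7,"dx":0,"dy":0,"dz":0,"ax":0,"ay":0,"az":0},{"hand":8.7,"dx":0,"dy":0,"dz":0,"ax":0,"ay":0,"az":0},{"hand":8.7,"dx":-2,"dy":0,"dz":0,"ax":0,"ay":0,"az":0},{"hand":8.7,"dx":-6,"dy":0,"dz":0,"ax":0,"ay":0,"az":0}]}}

```text
clock: 4.32
position: [0.5643, 0.0321, 0.167]
eef_rot: [0.684, 0.16, 0.692, -0.163]
ft_force: [0.9, -0.3, -0.1]
width: 0.0391
```

```bash
python3 -c "
from h import *
go(.6025,-.1143,.21,1.8)"
```

```text
clock 4.3167 w 0.03908111495515941 F [ 0.9 -0.3 -0.1] j [ 0.34  0.34 -0.21 -0.   -1.03 -2.37] pos [0.5643 0.0321 0.167 ]
d cm [ -4.31 -11.44   9.89] rot [-0.4922 -0.0112  0.0046]
```

{"api": "move_arm", "payload": {"plan": [{"hand":8.7,"dx":-4,"dy":-3,"dz":2.6,"ax":-0.12,"ay":0,"az":0},{"hand":8.7,"dx":-4,"dy":-5.5,"dz":4.8,"ax":-0.24,"ay":0,"az":0},{"hand":8.7,"dx":-4,"dy":-8.5,"dz":7.4,"ax":-0.36,"ay":0,"az":0},{"hand":8.7,"dx":-4,"dy":-11.4,"dz":9.9,"ax":-0.48,"ay":0,"az":0},{"hand":8.7,"dx":-4,"dy":-11.4,"dz":9.9,"ax":-0.49,"ay":0,"az":0}]}}

```text
clock: 4.73
position: [0.6068, -0.118, 0.2116]
eef_rot: [0.707, -0.011, 0.707, 0.011]
ft_force: [0.7, 0.2, -0.4]
width: 0.0725
```

```bash
python3 -c "
from w import *
wrist('w2',(.6025,-.1143,.11,1.8))"
```

```text
[ 467  139   60   63 1735] [0.5646 0.0284 0.1371] ((565.76220703125, 30.23591423034668), (15.290599822998047, 44.686180114746094), 64.6888427734375)
[ 277  182   20   64 1192] [ 0.5995 -0.1145  0.1386] ((601.4196166992188, -114.26226806640625), (44.595252990722656, 13.731576919555664), 1.6314806938171387)
[ 31 259  42  15 363] [ 0.648  -0.2871  0.1374] ((648.20947265625, -287.3983459472656), (21.264963150024414, 8.797700881958008), 57.66511917114258)
clock 4.7833 w 0.07659629528813726 F [ 0.7  0.4 -0.7] j [ 0.07  0.38 -0.03  0.   -1.16 -1.61] pos [ 0.6063 -0.1169  0.2111]
d cm [10.11  0.27 -0.38] rot [-0.0034  0.      0.0001]
```

View pics/w2.png

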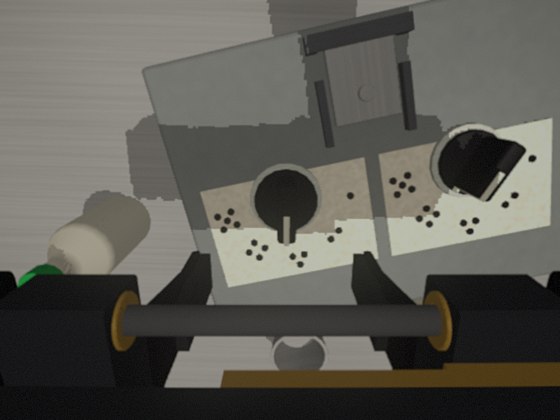

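The left dial now points at four dots: its bar measures -25.3° against a target of -26.2°. The right dial sits between the fingers at about (286,200). I'll go down and close on it.

{"api": "move_arm", "payload": {"plan": [{"hand":8.7,"dx":3.6,"dy":0.25,"dz":-0.4,"ax":0,"ay":0,"az":0},{"hand":6,"dx":7.2,"dy":0.25,"dz":-0.4,"ax":0,"ay":0,"az":0},{"hand":4,"dx":9.5,"dy":0.25,"dz":-0.4,"ax":0,"ay":0,"az":0},{"hand":3,"dx":10.0,"dy":0.25,"dz":-0.4,"ax":0,"ay":0,"az":0},{"hand":1.2,"dx":10.0,"dy":0.25,"dz":-0.4,"ax":0,"ay":0,"az":0}]}}

```text
clock: 5.2
position: [0.6007, -0.1106, 0.1098]
eef_rot: [0.706, -0.011, 0.708, 0.011]
ft_force: [-0.0, 0.2, 0.2]
width: 0.0679
```

```bash
python3 -c "
from h import *
go(.602,-.1143,.11,1.8)"
```

```text
clock 5.2 w 0.06788915840308701 F [-0.   0.2  0.2] j [ 0.08  0.46 -0.17 -0.   -0.94 -1.62] pos [ 0.6007 -0.1106  0.1098]
d cm [-0.02 -0.37  0.12] rot [-0.001  -0.0042  0.0001]
```

{"api": "move_arm", "payload": {"plan": [{"hand":3.5,"dx":0,"dy":0,"dz":0,"ax":0,"ay":0,"az":0},{"hand":3.5,"dx":0,"dy":0,"dz":0,"ax":0,"ay":0,"az":0},{"hand":3.5,"dx":0,"dy":0,"dz":0,"ax":0,"ay":0,"az":0},{"hand":3.5,"dx":0,"dy":0,"dz":0,"ax":0,"ay":0,"az":0}]}}

```text
clock: 5.53
position: [0.6027, -0.1113, 0.1131]
eef_rot: [0.708, -0.011, 0.706, 0.011]
ft_force: [-0.6, 0.6, 0.0]
width: 0.0415
```

```bash
python3 -c "
from h import *
go(.602,-.1143,.11,1.8)"
```

```text
clock 5.5333 w 0.041464629415016045 F [-0.6  0.6  0. ] j [ 0.08  0.46 -0.17  0.   -0.94 -1.62] pos [ 0.6027 -0.1113  0.1131]
d cm [ 0.31 -0.3  -0.08] rot [-0.0015  0.0031 -0.    ]
```

{"api": "move_arm", "payload": {"plan": [{"hand":1.2,"dx":0.2,"dy":-0.3,"dz":-0.1,"ax":0,"ay":0,"az":0},{"hand":1.2,"dx":0.2,"dy":-0.3,"dz":-0.1,"ax":0,"ay":0,"az":0},{"hand":1.2,"dx":0.2,"dy":-0.3,"dz":-0.1,"ax":0,"ay":0,"az":0},{"hand":1.2,"dx":0.2,"dy":-0.3,"dz":-0.1,"ax":0,"ay":0,"az":0},{"hand":1.2,"dx":0.2,"dy":-0.3,"dz":-0.1,"ax":0,"ay":0,"az":0}]}}

```text
clock: 5.95
position: [0.6008, -0.1147, 0.1095]
eef_rot: [0.707, -0.011, 0.707, 0.01]
ft_force: [-0.4, -4.2, 0.5]
width: 0.0143
```

{"api": "move_arm", "payload": {"plan": [{"hand":1.2,"dx":0,"dy":0,"dz":0,"ax":0,"ay":0,"az":0},{"hand":1.2,"dx":0,"dy":0,"dz":0,"ax":0,"ay":0,"az":0}]}}

```text
clock: 6.12
position: [0.6008, -0.1148, 0.1095]
eef_rot: [0.707, -0.011, 0.707, 0.01]
ft_force: [-0.3, -1.6, -0.9]
width: 0.0137
```

```bash
python3 -c "
from h import *
go(.602,-.1143,.11,53.8)"
```

```text
clock 6.1167 w 0.013676613449004626 F [-0.3 -1.6 -0.9] j [ 0.08  0.46 -0.18  0.   -0.93 -1.62] pos [ 0.6008 -0.1148  0.1095]
d cm [-0.05  0.05  0.12] rot [-9.091e-01 -4.000e-04  4.000e-04]
```

{"api": "move_arm", "payload": {"plan": [{"hand":1.2,"dx":0,"dy":0,"dz":0,"ax":-0.11,"ay":0,"az":0},{"hand":1.2,"dx":0,"dy":0,"dz":0,"ax":-0.22,"ay":0,"az":0},{"hand":1.2,"dx":0,"dy":0,"dz":0,"ax":-0.33,"ay":0,"az":0},{"hand":1.2,"dx":0,"dy":0,"dz":0,"ax":-0.44,"ay":0,"az":0},{"hand":1.2,"dx":0,"dy":0,"dz":0,"ax":-0.55,"ay":0,"az":0}]}}

```text
clock: 6.53
position: [0.6009, -0.1151, 0.1095]
eef_rot: [0.677, -0.204, 0.677, 0.204]
ft_force: [0.5, -2.5, -2.0]
width: 0.0137
```

{"api": "move_arm", "payload": {"plan": [{"hand":1.2,"dx":0,"dy":0,"dz":0,"ax":-0.11,"ay":0,"az":0},{"hand":1.2,"dx":0,"dy":0,"dz":0,"ax":-0.22,"ay":0,"az":0},{"hand":1.2,"dx":0,"dy":0,"dz":0,"ax":-0.33,"ay":0,"az":0},{"hand":1.2,"dx":0,"dy":0,"dz":0,"ax":-0.36,"ay":0,"az":0},{"hand":1.2,"dx":0,"dy":0,"dz":0,"ax":-0.36,"ay":0,"az":0}]}}

```text
clock: 6.95
position: [0.6011, -0.1153, 0.1095]
eef_rot: [0.63, -0.321, 0.63, 0.32]
ft_force: [1.2, -4.7, -0.7]
width: 0.0138
```

```bash
python3 -c "
from h import *
go(.602,-.1143,.11,53.8)"
```

```text
clock 6.95 w 0.013841529736181158 F [ 1.2 -4.7 -0.7] j [ 0.08  0.46 -0.18  0.   -0.93 -0.71] pos [ 0.6011 -0.1153  0.1095]
d cm [-0.05 -0.01  0.13] rot [ 0.0012 -0.0006  0.001 ]
```

Let go, rise, and check with the wrist and top cameras.

{"api": "move_arm", "payload": {"plan": [{"hand":8.7,"dx":0,"dy":0,"dz":0,"ax":0,"ay":0,"az":0},{"hand":8.7,"dx":0,"dy":0,"dz":0,"ax":0,"ay":0,"az":0},{"hand":8.7,"dx":0,"dy":0,"dz":0,"ax":0,"ay":0,"az":0},{"hand":8.7,"dx":-2,"dy":0,"dz":0,"ax":0,"ay":0,"az":0},{"hand":8.7,"dx":-6,"dy":0,"dz":0,"ax":0,"ay":0,"az":0}]}}

```text
clock: 7.37
position: [0.5972, -0.1137, 0.1646]
eef_rot: [0.627, -0.317, 0.634, 0.322]
ft_force: [0.6, -0.1, -1.2]
width: 0.0394
```

{"api": "move_arm", "payload": {"plan": [{"hand":8.7,"dx":-4,"dy":0,"dz":0,"ax":0,"ay":0,"az":0},{"hand":8.7,"dx":-6,"dy":0,"dz":0,"ax":0,"ay":0,"az":0},{"hand":8.7,"dx":-6,"dy":0,"dz":0,"ax":0,"ay":0,"az":0}]}}

```text
clock: 7.62
position: [0.6039, -0.1144, 0.2363]
eef_rot: [0.634, -0.323, 0.627, 0.318]
ft_force: [0.5, -0.2, 0.9]
width: 0.0589
```

```bash
python3 -c "
from w import *
wrist('w3',(.6025,-.1143,.2,53.8))"
```

```text
[ 65  35  28  42 452] [ 0.6504 -0.2852  0.1391] ((652.8260498046875, -286.0892028808594), (27.26041603088379, 12.41960620880127), 35.22831726074219)
[276 179  19  58 981] [ 0.6002 -0.1164  0.1386] ((601.5756225585938, -114.53337097167969), (44.6777458190918, 14.006914138793945), 53.806976318359375)
clock 7.6667 w 0.06304788315773278 F [ 0.2 -0.5 -0.7] j [ 0.08  0.35 -0.01 -0.   -1.2  -0.71] pos [ 0.6023 -0.114   0.2329]
d cm [ 3.29 -0.02 -0.03] rot [0.001  0.0047 0.0052]
```

View pics/w3.png

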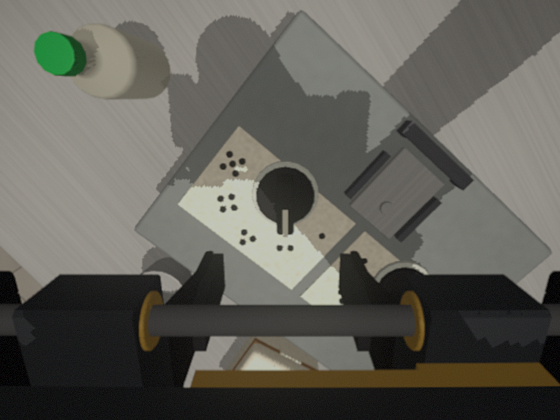

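{"api": "move_arm", "payload": {"plan": [{"hand":8.7,"dx":-3,"dy":0,"dz":0,"ax":0,"ay":0,"az":0},{"hand":8.7,"dx":-6,"dy":0,"dz":-3,"ax":0,"ay":0,"az":0},{"hand":8.7,"dx":-6,"dy":0,"dz":-7,"ax":0,"ay":0,"az":0},{"hand":8.7,"dx":-6,"dy":0,"dz":-11,"ax":0,"ay":0,"az":0},{"hand":8.7,"dx":-6,"dy":0,"dz":-15,"ax":0,"ay":0,"az":0}]}}

```text
clock: 8.08
position: [0.5109, -0.2358, 0.2882]
eef_rot: [0.63, -0.32, 0.631, 0.321]
ft_force: [-0.7, -0.4, 0.1]
width: 0.0859
```

```bash
python3 - <<'E'
from h import *
o=[]
for n,(r,c) in {'scene':(0,0),'top':(0,0)}.items():
    p,d=eyes.capture(n); cv2.imwrite(f'pics/{n}9.png',p[:,:,::-1])
    if n=='top': im=p[120:300,210:470,::-1]; cv2.imwrite('pics/c9.png',cv2.resize(im,None,fx=3,fy=3,interpolation=cv2.INTER_CUBIC))
a=cv2.imread('pics/scene9.png')
M,s=tool(); print(s['clock'],M[:3,3],s['ft_force'],s['joint_velocities'].round(3))
E
```

```text
8.1833 [ 0.50870457 -0.23822678  0.28836111] [-0.01742745  0.1772829  -0.51705567] [ 0.06   0.027  0.033 -0.011  0.021 -0.042]
```

View pics/c9.png

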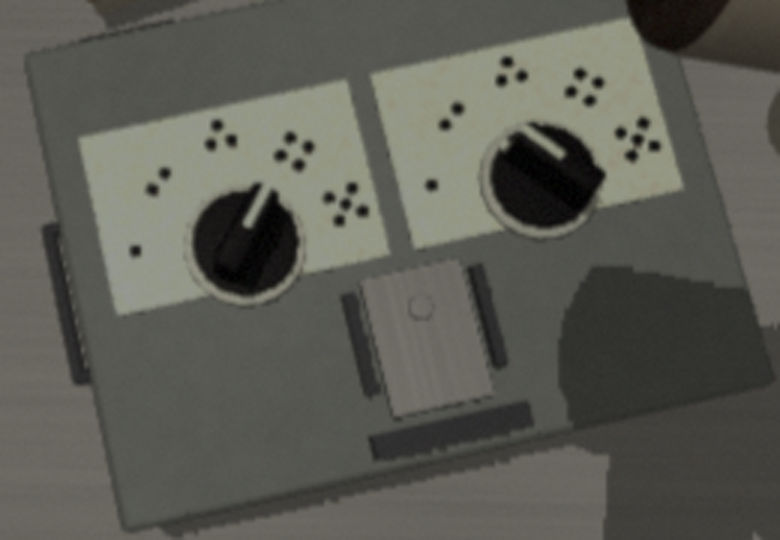

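View pics/scene9.png

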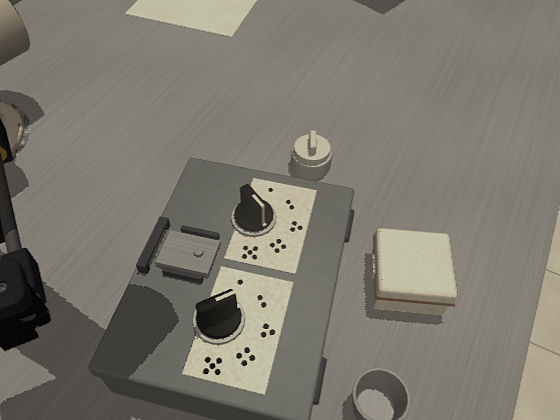

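In the top crop the tongue's rivet moved from (431,347) to (421,307), about 20 mm, and its tip is clear of the staple. The dials point at four and two dots, and the gripper is well clear of everything.

```bash
python3 -c "
from rig import hand_in
print(hand_in())"
```

```text
the job is handed in; nothing more can be done
None
```

I pinched each dial, turned the left about 50° clockwise to four dots and the right about 52° counter-clockwise to two dots, then let go, and the latch sprang free. I handed the job in at about 8.2 s on the robot's clock.

- **Dials:** the wrist camera put the left bar about 1° from its four-dot mark before the latch freed. After release, the right bar was within 0.1° of its two-dot mark. The last top and scene pictures show both pointers still there.
- **Latch:** the tongue's rivet moved back about 20 mm in the top view, and there is a visible gap between its tip and the staple.
- **Robot:** the gripper is open and well clear, about 0.29 m above the worktop. The highest wrist force I read was about 9 N.

No check failed. The cameras agreed on the dial positions to about 2 mm. Poses read just after a move were off by a few mm, so I corrected by about 3 mm before closing on the right dial.

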